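Fetch a bar of soap from behind the cleaning bottles

TASK

A fresh bar of laundry soap is wanted in the empty soap dish, but two cleaning bottles stand in front of the soap dispenser. Move both bottles aside onto the rectangular tray, draw the bottom bar forwards out of the dispenser, leaving the bars above it to settle flat in the chute, and lay it squarely along the middle of the dish; then stand each bottle back in the middle of its own drip saucer, the round bottle in the round saucer and the flat bottle square in the oblong one. Keep the bottles upright, set things down gently rather than letting them drop, and leave the scrubbing brush where it lies.

Things in the scene. Friction and masses are not known exactly. Their poses are not given: they have to be found in the camera images.
- bottle_round: loose white bottle with a round body, 64 mm diameter, 185 mm tall, about 0.42 kg. Body straight up to 115 mm, then tapering to the neck; round grey cap of 34 mm diameter from 152 to 185 mm above its underside, a good grip from above. Origin: centre of its underside, z up. Starts in the round saucer.
- bottle_flat: loose white bottle with a flat rectangular body, 46 mm along its x by 72 mm along its y, 165 mm tall, about 0.38 kg. Body straight up to 105 mm, shoulders to 127 mm; round grey cap of 34 mm diameter, centred, from 132 to 165 mm above its underside, a good grip from above. Origin: centre of its underside, z up. Starts in the oblong saucer.
- soap: bottom bar of the stack, the one to fetch: loose cream bar of hard soap, 105 mm along x, 60 mm along y, 16 mm thick, 0.11 kg. Origin: centre of its underside. Starts on the dispenser's floor, axes parallel to its; its front end pokes 37 to 43 mm out of the mouth (dispenser's -x): pinch it across the 60 mm. It is clear after about 70 mm of travel along -x; the bars above drag with a few N.
- soap_top: the top bar of the stack of three like bars (105 x 60 x 16 mm; origin at the centre of its underside). It and the hidden middle bar drop by one thickness (16 mm) by themselves, tilting a little on the way, when the bottom bar is drawn out; both stay in the dispenser.
- dispenser: fixed white soap dispenser, an open-topped chute with a stack of three bars (top at 57 mm). Origin: on the underside; -x points out of the mouth. Floor 9 mm thick, with a lip to x = -103 mm. Chute inside from x = -55.5 to 58.5 mm, 66 mm wide, walls 3 mm; front face at x = -58.5 mm, mouth from the floor up to z = 30 mm. Front part 61 mm high, rear half and back 135 mm.
- saucer_round: fixed round white drip saucer, the place of the round bottle, in front of the dispenser: 92 mm outer and 86 mm inner diameter, floor 3 mm thick, rim 6 mm high. Origin: centre of its underside.
- saucer_flat: fixed oblong white drip saucer, the place of the flat bottle, in front of the dispenser: 74 mm along its x by 100 mm along its y outside, 68 by 94 mm inside, floor 3 mm thick, rim 6 mm high. Origin: centre of its underside; the flat bottle stands with its x along the saucer's x.
- tray: fixed empty white tray at one side of the work, the side area for both bottles: 240 mm along its x by 140 mm along its y outside, floor 3 mm thick, rim 9 mm high and 3 mm thick. Origin: centre of its underside.
- dish: fixed empty white soap dish at the other side of the work: 140 mm along its x by 92 mm along its y outside, rim 10 mm high and 5 mm thick, with four ribs inside whose tops are 8 mm above its underside; the bar lies on the ribs, its long side along the dish's x (either way round). Origin: centre of its underside.
- brush: bystander: loose wooden scrubbing brush lying bristles down beside the dispenser, 150 mm along its x by 52 mm along its y, 38 mm high, about 0.18 kg. Origin: centre of its underside. To be left where it lies.
There are look-alikes about, which are no part of the job. What is shaped like the soap_top but black, red or turquoise is not meant.

How it is judged:
By the outcome, as a careful person would: the job done as asked, in the order asked, and still so for the second after the job is handed in, with the robot touching nothing.
It also fails if it takes over 96 s, if anything falls off the work surface, if the arm or the gripper's body presses on something with over 40 N, if the wrist force passes 120 N, or if a joint passes its speed limit or range.

ROBOT

A 6-joint arm with a two-finger parallel gripper is mounted at the origin on the work surface. World frame = base frame: x ahead of the robot, y to its left, z up, the work surface at z = 0. Lengths are in m, angles in degrees, forces in N, time in s.
With the tool pointing down it reaches from about 0.3 to 0.75 m from the base axis. Payload 8.5 kg.
Tool frame: the origin (TCP) lies at the very end of the fingers, on their centre line; the grasp point (between the pads) lies 19 mm behind it; z points along the fingers, y is the line along which they close (so a half turn about z gives the same grasp; the last joint's range is limited). The gripper opens to 85 mm and grips with 20 to 120 N. Pads are 22 mm wide; open, the fingers measure 114 mm over their backs; the gripper's body (76 mm by 85 mm) begins 54 mm behind the grasp point. The pads swing forward as they close: fully open they stand 13 mm farther back than shut.
Start: joints at [-81.778, 21.807, 74.336, -0, 83.858, -12.336], TCP at [0.193, -0.515, 0.231] pointing down, gripper open.
Joint ranges: [-178.18, 178.18], [-50.72, 133.34], [12.68, 142.11], [-81.47, 261.47], [9.98, 163.14], [-165.26, 165.26]. Speed limits (degrees/s): [136.94, 136.94, 180, 180, 180, 180].

INTERFACE

Orientations are given as a 3x3 rotation matrix whose columns are the frame's x, y, z axes.
In Python, from rig import env, optics, spotter gives the robot as it stands.
- The arm moves only by the shell command python3 -m crank 'ROWS' [FORCE]. ROWS is JSON, one flat list of numbers, 5 for each row, row after row: the finger opening in cm, from 0 to 8.54, then the shift along the tool's x, y, z in cm, then the turn about the tool's z in rad. A call has exactly 8 rows; each row shifts and turns the commanded pose from where the row before left it, along the tool's axes as they then stand; what a row does not reach is not made up. A row lasts 1/12 s, in which the tool goes at most 41.7 mm and 7.16 degrees, less where a joint would pass 70% of its speed; a pose out of reach is approached as far as the arm can. A call is refused whole if a number of a shift passes 4.17 or a number of a turn 0.125, either way. A call with a gripper value outside its range is refused whole. The fingers move at their own pace and stop on an object; FORCE is the grip in N (left out, the last holds). Time passes only in rows, so rows that do not move let the fingers close, or fill a call up. It gives the time, the measured TCP pose, the force, the opening and the grip force at its end, in the units of the state.
- env.observe(): the state, without advancing time (a new reading comes with each control period).
- optics.get_image(name): name is "scene" or "side" or "wrist"; returns a dict with "color" (384x512x3 uint8, red, green, blue), "intrinsics" (3x3 intrinsics, pixels), "pose" (4x4, takes a point from camera to world coordinates). Camera axes: x right, y up, looking along -z (the intrinsics and any distortion apply to the point x, -y, -z); pixel columns grow to the right and rows downward; lengths in m; the calibration is good to about 2 mm. A picture is of the moment at which its call begins. There is no depth.
- env.close_job(): hands the job in; it is judged then, once.
Trained networks look in a picture, given as the dict that the camera call returned (one of the last four; its "shot" number tells which), for a name from the list of things; names that differ only in an ending like _2 or _b are one class to them, and where a whole thing is asked for, a point or a joint stands for the part that bears it (a point fixed in the world has none). Each returns a list of dicts, best first, with "score" (0 to 1); they miss things now and then, are a little off and sometimes report something else, mostly with a low value. They report only what shows in the picture. A call takes as long as a camera call. They do not tell look-alikes from the thing itself.
- spotter.look_for(picture, query): "at" ([column, row] as shares, 0 to 1, of the picture: columns of its width, rows of its height, amid what is visible of it).
The state is a dict: "time_s": time; "q": joint angles; "qvel": joint speeds; "joint_efforts": joint torques, N m; "position": TCP position; "tool_rot": TCP orientation; "ft_force": force on the tool from outside, world axes, zero at the start; "wrist_torque": the same for the moment, N m; "grip_width": finger opening in m; "gripper_force": force on a finger pad.
Only numpy, scipy, OpenCV 4.12 (cv2) and the standard library are available. Lean on these libraries where they do the work, as an engineer would, in place of code of your own. Each camera call takes 0.05 s, during which the arm holds its last target. There are 200 camera calls.

## Working session

There is one attempt and no reset: what is moved stays moved. The work goes in short steps, Python scripts to look and compute and a shell command to move; the robot and the scene stay as the last step left them, time stands still between calls to the robot, and variables do not carry over. Pictures are saved under pics/ and viewed, at most 14 in all, crops included, and the job is handed in when it is done.

```bash
ls; mkdir -p pics
cat > h.py <<'E'
import numpy as np, cv2
from rig import env, optics, spotter
def px2ray(p,uv):
    K=np.array(p["intrinsics"]);T=np.array(p["pose"])
    d=np.array([(uv[0]-K[0,2])/K[0,0],-(uv[1]-K[1,2])/K[1,1],-1.])
    return T[:3,3],T[:3,:3]@d
def onz(p,uv,z):
    o,d=px2ray(p,uv);return o+d*(z-o[2])/d[2]
def proj(p,X):
    K=np.array(p["intrinsics"]);T=np.array(p["pose"])
    c=T[:3,:3].T@(np.array(X)-T[:3,3]);return np.array([K[0,0]*c[0]/-c[2]+K[0,2],K[1,1]*-c[1]/-c[2]+K[1,2]])
def tri(a,ua,b,ub):
    o1,d1=px2ray(a,ua);o2,d2=px2ray(b,ub)
    s=np.linalg.lstsq(np.c_[d1,-d2],o2-o1,rcond=None)[0]
    return (o1+s[0]*d1+o2+s[1]*d2)/2, np.linalg.norm(o1+s[0]*d1-o2-s[1]*d2)
def save(p,n,crop=None,s=1):
    im=p["color"][...,::-1]
    if crop: im=im[crop[1]:crop[3],crop[0]:crop[2]]
    cv2.imwrite("pics/"+n,cv2.resize(im,None,fx=s,fy=s,interpolation=cv2.INTER_CUBIC))
E
python3 - <<'E'
from h import *
P={n:optics.get_image(n) for n in("scene","side","wrist")}
for n,p in P.items():
    print(n,p.keys(),np.round(p["pose"],3).tolist(),np.round(p["intrinsics"],1).tolist())
    for q in "bottle_round bottle_flat soap soap_top dispenser saucer_round saucer_flat tray dish brush".split():
        print(q,[(round(r["score"],2),np.round(np.array(r["at"])*[512,384]).tolist()) for r in spotter.look_for(p,q)[:4]])
a=np.vstack([P["scene"]["color"],P["side"]["color"]])
for n in P: save(P[n],n+"0.png",s=1.5)
print(env.observe())
E
```

```text
pics
scene dict_keys(['color', 'intrinsics', 'pose', 'shot']) [[-0.39, -0.733, 0.558, 1.302], [0.921, -0.322, 0.222, 0.247], [0.017, 0.6, 0.8, 0.983], [0.0, 0.0, 0.0, 1.0]] [[458.3, 0.0, 259.3], [0.0, 458.3, 188.4], [0.0, 0.0, 1.0]]
bottle_round [(0.75, [262.0, 129.0])]
bottle_flat [(0.78, [298.0, 145.0]), (0.3, [305.0, 168.0])]
soap [(0.52, [270.0, 175.0])]
soap_top [(0.86, [182.0, 243.0]), (0.71, [309.0, 206.0]), (0.69, [112.0, 189.0]), (0.64, [247.0, 271.0])]
dispenser [(0.7, [250.0, 198.0]), (0.17, [260.0, 157.0])]
saucer_round [(0.54, [261.0, 156.0])]
saucer_flat [(0.76, [300.0, 168.0])]
tray [(0.69, [179.0, 129.0]), (0.19, [198.0, 171.0])]
dish [(0.74, [301.0, 167.0]), (0.58, [178.0, 130.0])]
brush [(0.74, [199.0, 175.0])]
side dict_keys(['color', 'intrinsics', 'pose', 'shot']) [[-0.743, 0.441, -0.504, 0.209], [-0.67, -0.473, 0.573, 0.525], [0.015, 0.763, 0.646, 0.659], [0.0, 0.0, 0.0, 1.0]] [[369.1, 0.0, 257.9], [0.0, 369.1, 194.1], [0.0, 0.0, 1.0]]
bottle_round [(0.79, [339.0, 211.0])]
bottle_flat [(0.73, [311.0, 233.0])]
soap [(0.96, [287.0, 220.0])]
soap_top [(0.94, [238.0,
[... 770 characters left out ...]
6143e+01, -1.23365787e+01]), 'qvel': array([-0.04390988,  0.0197368 ,  0.12351155, -0.02803607, -0.01033372,
        0.0434932 ]), 'joint_efforts': array([ 5.17971712e-04, -4.48327231e+01, -2.31463265e+01, -1.93599099e-04,
        5.49202377e-04,  2.30607418e-05]), 'position': array([ 0.19312456, -0.51494515,  0.23133162]), 'tool_rot': array([[ 9.36318206e-01,  3.51152698e-01,  1.17063517e-05],
       [ 3.51152698e-01, -9.36318206e-01,  2.33429114e-05],
       [ 1.91577965e-05, -1.77456759e-05, -1.00000000e+00]]), 'ft_force': array([-0.73960706, -0.28758669,  1.24872014]), 'wrist_torque': array([-0.00075866, -0.04144963,  0.00852013]), 'gripper_force': 0.0, 'grip_width': 0.08577655594513345}
```

View pics/scene0.png

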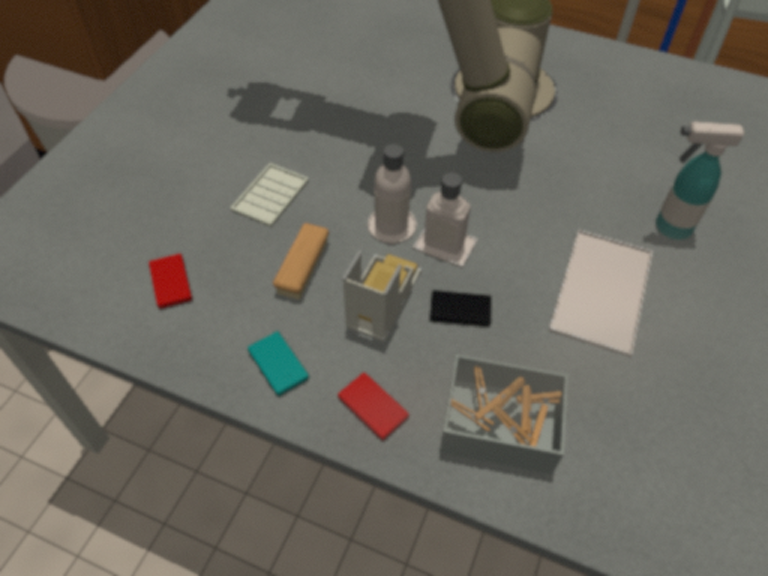

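View pics/side0.png

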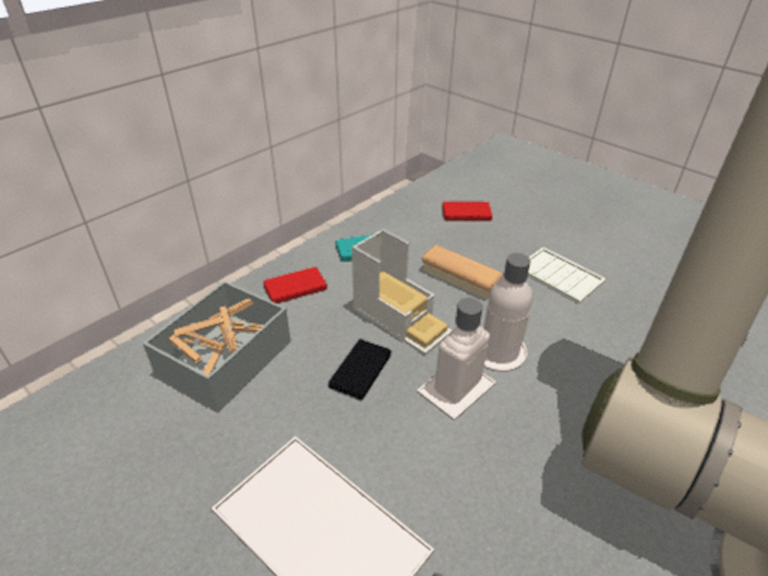

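The scene view (1.5x pixels) shows the round bottle at (393,190), the flat bottle at (448,220), the dispenser at (378,295) with cream bars, the tray at (603,290), the dish at (270,194) and the brush at (302,258). The look-alike bars are red, black and turquoise; only the cream bars in the dispenser fit, and the side view shows the bottom one's end poking out at (427,330).

Run:
```python
from h import *
A=optics.get_image("scene");B=optics.get_image("side")
f=lambda u:np.array(u)/1.5
print("capR",tri(A,f((393,151)),B,f((516,257))))
print("capF",tri(A,f((451,180)),B,f((468,304))))
for n,c in dict(tray=[(580,232),(652,249),(633,351),(552,328)],dish=[(269,164),(308,183),(271,224),(232,207)],sauF=[(429,227),(477,240),(462,263),(414,248)],sauR=[(393,224)],brush=[(320,226),(290,297)]).items():
    P=np.array([onz(A,f(u),{'brush':.038}.get(n,.008))[:2] for u in c]);print(n,P.round(3).tolist(),P.mean(0).round(3))
for n,c,z in [("sauR",(502,350),.004),("sauF1",(456,415),.006),("sauF2",(418,390),.006),("sauF3",(495,379),.006),("soapTip L",(408,332),.025),("soapTip R",(428,346),.025),("soap inR",(448,329),.025),("soapinL",(427,317),.025),("lip",(437,352),.009),("dish1",(539,249),.01),("dish2",(604,277),.01),("dish3",(585,299),.01),("dish4",(524,270),.01),("frontL",(404,329),.0),("trayA",(297,440),.009),("trayB",(432,547),.009),("trayC",(214,508),.009)]:
    print(n,onz(B,f(c),z)[:2].round(3))
for X in [(.4,0,0),(.5,0,0),(.4,.1,0),(.5,0,.1)]: print(X,proj(A,X).round(),proj(B,X).round())
```

```text
capR (array([ 0.49111509, -0.07429076,  0.18885021]), np.float64(0.0013858453956120268))
capF (array([0.49471836, 0.03321724, 0.16700896]), np.float64(0.0019384699275755495))
tray [[0.367, 0.261], [0.354, 0.394], [0.59, 0.404], [0.6, 0.268]] [0.478 0.331]
dish [[0.443, -0.363], [0.46, -0.267], [0.585, -0.281], [0.576, -0.37]] [ 0.516 -0.32 ]
sauF [[0.471, -0.005], [0.465, 0.089], [0.528, 0.081], [0.53, -0.012]] [0.499 0.038]
sauR [[0.492, -0.07]] [ 0.492 -0.07 ]
brush [[0.575, -0.181], [0.738, -0.156]] [ 0.657 -0.168]
sauR [ 0.482 -0.073]
sauF1 [0.459 0.084]
sauF2 [0.529 0.086]
sauF3 [ 0.455 -0.012]
soapTip L [0.609 0.016]
soapTip R [0.565 0.019]
soap inR [ 0.565 -0.034]
soapinL [ 0.609 -0.033]
lip [0.555 0.007]
dish1 [ 0.579 -0.356]
dish2 [ 0.443 -0.361]
dish3 [ 0.439 -0.277]
dish4 [ 0.565 -0.276]
frontL [ 0.634 -0.005]
trayA [0.594 0.269]
trayB [0.365 0.259]
trayC [0.594 0.403]
(0.4, 0, 0) [296. 137.] [348. 270.]
(0.5, 0, 0) [284. 161.] [311. 247.]
(0.4, 0.1, 0) [329. 147.] [322. 299.]
(0.5, 0, 0.1) [286. 136.] [316. 217.]
```

```bash
python3 -m crank '[8.5,0,0,-3,0.12, 8.5,0,0,-3,0.12, 8.5,0,0,-3,0.12, 8.5,3.6,-2,0,0, 8.5,3.6,-2,0,0, 8.5,3.6,-2,0,0, 8.5,3.6,-2,0,0, 8.5,3.6,-2,0,0]' 40
python3 -m crank '[8.5,3.6,-2,0,0, 8.5,3.6,-2,0,0, 8.5,3.6,-2,0,0, 8.5,3.6,-2,0,0, 8.5,3.6,-2,0,0, 8.5,0,0,0,0, 8.5,0,0,0,0, 8.5,0,0,0,0]'
python3 - <<'E'
from h import *
import pickle
p=optics.get_image("wrist");save(p,"wdish.png",s=1.5);pickle.dump(p,open("wdish.pkl","wb"))
E
python3 -m crank '[8.5,0.5,-4,0,0, 8.5,0.5,-4,0,0, 8.5,0.5,-4,0,0, 8.5,0.5,-4,0,0, 8.5,0.5,-4,0,0, 8.5,0.5,-4,0,0, 8.5,0.5,-4,0,0, 8.5,0,0,0,0]'
python3 - <<'E'
from h import *
import pickle
p=optics.get_image("wrist");save(p,"wbot.png",s=1.5);pickle.dump(p,open("wbot.pkl","wb"))
print(env.observe()["position"],env.observe()["tool_rot"])
E
```

```text
time_s: 2.42
position: [0.3747, -0.4139, 0.3215]
tool_rot: [[1.0, -0.002, 0.0], [-0.002, -1.0, -0.0], [0.0, 0.0, -1.0]]
ft_force: [0.2, -0.5, 0.4]
grip_width: 0.0846
gripper_force: 0.0
time_s: 3.08
position: [0.5531, -0.3156, 0.3212]
tool_rot: [[1.0, -0.001, -0.001], [-0.001, -1.0, -0.0], [-0.001, 0.0, -1.0]]
ft_force: [-0.3, -0.5, -1.0]
grip_width: 0.0845
gripper_force: 0.0
time_s: 3.8
position: [0.5882, -0.0306, 0.3223]
tool_rot: [[1.0, 0.003, 0.001], [0.003, -1.0, 0.001], [0.001, -0.001, -1.0]]
ft_force: [-0.2, 0.5, -0.3]
grip_width: 0.085
gripper_force: 0.0
[ 0.5881991  -0.03349917  0.32211469] [[ 9.99998167e-01  1.56685745e-03  1.10042107e-03]
 [ 1.56692269e-03 -9.99998771e-01 -5.84325435e-05]
 [ 1.10032817e-03  6.01567112e-05 -9.99999393e-01]]
```

View pics/wdish.png

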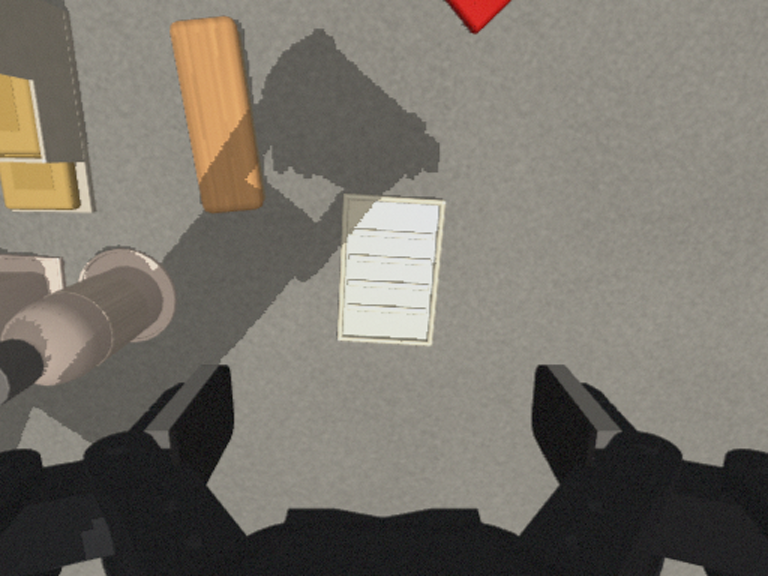

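View pics/wbot.png

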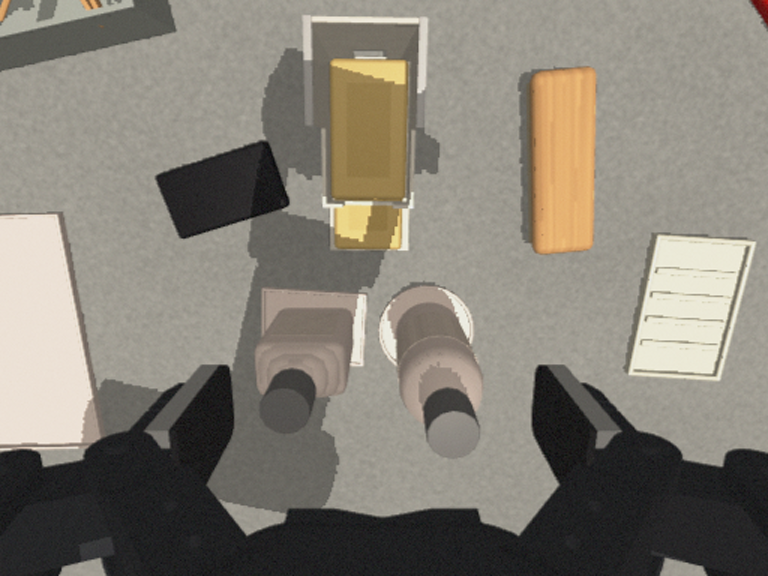

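The wrist views show the dish corners at (345,195),(444,200),(431,345),(338,340) in the first. The second shows the saucers, the caps at (285,405) and (452,435), the soap end at (335-402,247) and the top bar at (331-409,59-199).

Run:
```python
from h import *
import pickle
D=pickle.load(open("wdish.pkl","rb"));W=pickle.load(open("wbot.pkl","rb"))
A=optics.get_image("scene")
f=lambda u:np.array(u)/1.5
def ang(v):return np.degrees(np.arctan2(v[1],v[0])).round(1)
def pts(p,c,z):return np.array([onz(p,f(u),z)[:2] for u in c])
for p,c in((D,[(345,195),(444,200),(431,345),(338,340)]),(W,[(657,233),(756,240),(718,380),(628,374)])):
    P=pts(p,c,.01);print("dish",P.mean(0).round(4),"yaw",ang(P[0]-P[3]),ang(P[1]-P[2]),ang(P[0]-P[1]), np.linalg.norm(P[0]-P[3]))
P=pts(W,[(331,59),(408,59),(410,199),(330,199)],.057);print("soaptop",P.mean(0),ang(P[0]-P[3]),ang(P[1]-P[2]),ang(P[0]-P[1]),np.linalg.norm(P[0]-P[3]),np.linalg.norm(P[0]-P[1]))
P=pts(W,[(335,247),(402,247)],.025);print("soap end",P.round(4).tolist(),np.linalg.norm(P[0]-P[1]))
P=pts(W,[(331,250),(408,250)],.009);print("lip",P.round(4).tolist())
P=pts(W,[(262,289),(367,293),(363,366)],.006);print("sauF",P.round(4).tolist(),ang(P[0]-P[1]),ang(P[1]-P[2]),"ctr",((P[0]+P[2])/2).round(4))
P=pts(W,[(380,330),(473,330),(427,285)],.006);print("sauR",P.round(4).tolist())
print("capF top",pts(W,[(285,405)],.168),"capR",pts(W,[(452,435)],.188))
P=pts(W,[(64,213),(104,445)],.009);print("tray",P.round(4),ang(P[0]-P[1]))
P=pts(W,[(532,70),(596,67),(593,247),(535,252)],.038);print("brush",P.mean(0),ang(P[0]-P[3]))
print(tri(W,f((285,405)),A,f((451,178)))[0],tri(W,f((452,435)),A,f((393,149)))[0])
```

```text
dish [ 0.5124 -0.3211] yaw -3.9 -3.4 87.1 0.13762317895399365
dish [ 0.5136 -0.3193] yaw -3.4 -4.1 86.2 0.13905324978292719
soaptop [ 0.67116846 -0.01927646] -1.7 1.9 90.2 0.10345601484749084 0.05755353805080281
soap end [[0.5746, 0.0126], [0.5749, -0.0467]] 0.05931808987907894
lip [[0.5689, 0.0179], [0.5692, -0.0529]]
sauF [[0.5307, 0.0843], [0.5272, -0.0149], [0.4526, -0.0107]] 88.0 -3.3 ctr [0.4917 0.0368]
sauR [[0.4902, -0.0273], [0.4906, -0.117], [0.5353, -0.0715]]
capF top [[0.49621081 0.03344114]] capR [[ 0.48696664 -0.07304184]]
tray [[0.6018 0.2583]
 [0.3652 0.2553]] 0.7
brush [ 0.647645   -0.17837988] 5.6
[0.49942433 0.03254379 0.17585594] [ 0.49290193 -0.07274183  0.1965368 ]
```

```bash
python3 -m crank '[7,-3.1,-2.2,0,0, 7,-3.1,-2.2,0,0, 7,-3.2,-2.2,0,0, 7,0,0,0,0, 7,0,0,3.5,0, 7,0,0,3.5,0, 7,0,0,3.5,0, 7,0,0,3.5,0]' 60
python3 -m crank '[6,0,0,2,0, 6,0,0,1.5,0, 6,0,0,0,0, 6,0,0,0,0, 6,0,0,0,0, 6,0,0,0,0, 6,0,0,0,0, 6,0,0,0,0]'
python3 - <<'E'
from h import *
p=optics.get_image("wrist");save(p,"w2.png",s=1.2)
E
```

```text
time_s: 4.57
position: [0.4946, 0.0286, 0.1803]
tool_rot: [[1.0, -0.004, 0.001], [-0.004, -1.0, -0.001], [0.001, 0.001, -1.0]]
ft_force: [0.6, 0.1, -0.8]
grip_width: 0.0698
gripper_force: 0.0
time_s: 5.23
position: [0.495, 0.0305, 0.1471]
tool_rot: [[1.0, -0.001, 0.001], [-0.001, -1.0, -0.0], [0.001, 0.0, -1.0]]
ft_force: [-0.1, 1.5, -0.2]
grip_width: 0.0598
gripper_force: 0.0
```

View pics/w2.png

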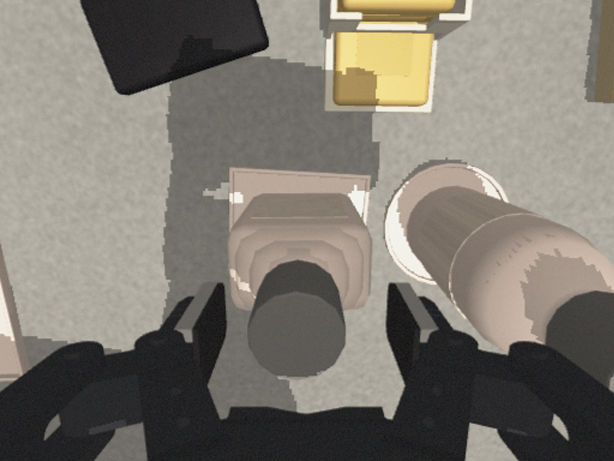

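The cap is centred at (297,320) between the pads, about 9 px (3 mm) left of the pads' middle at 306. I shift over, go 1 cm lower, grip and lift.

```bash
python3 -m crank '[6,0,-0.3,0.5,0, 6,0,0,0.4,0, 3,0,0,0,0, 3,0,0,0,0, 3,0,0,0,0, 3,0,0,0,0, 3,0,0,0,0, 3,0,0,0,0]' 60
python3 -m crank '[3,0,0,-1,0, 3,0,0,-2,0, 3,0,0,-2,0, 3,0,0,-1,0, 3,0,0,0,0, 3,0,0,0,0, 3,0,0,0,0, 3,0,0,0,0]'
```

```text
time_s: 5.95
position: [0.4949, 0.0337, 0.1373]
tool_rot: [[1.0, -0.001, 0.0], [-0.001, -1.0, 0.0], [0.0, -0.0, -1.0]]
ft_force: [0.2, 0.7, -0.7]
grip_width: 0.0322
gripper_force: 59.7
time_s: 6.62
position: [0.4942, 0.0337, 0.1962]
tool_rot: [[1.0, -0.001, -0.002], [-0.001, -1.0, 0.0], [-0.002, -0.0, -1.0]]
ft_force: [-0.6, -0.6, -3.4]
grip_width: 0.0326
gripper_force: 60.1
```

```bash
python3 -m crank '[3,-0.7,-1.5,0,0, 3,-0.7,-3,0,0, 3,-0.7,-3.5,0,0, 3,-0.7,-3.5,0,0, 3,-0.7,-3.5,0,0, 3,-0.7,-3.5,0,0, 3,-0.7,-3.5,0,0, 3,-0.7,-3.5,0,0]'
python3 -m crank '[3,-0.7,-3,0,0, 3,-0.7,-1.5,0,0, 3,0,0,0,0, 3,0,0,2,0, 3,0,0,2,0, 3,0,0,1,0, 3,0,0,0.4,0, 3,0,0,0,0]'
python3 -m crank '[3,0,0,0,0, 3,0,0,0.2,0, 3,0,0,0.2,0, 3,0,0,0,0, 3,0,0,0,0, 3,0,0,0,0, 3,0,0,0,0, 3,0,0,0,0]'
```

```text
time_s: 7.28
position: [0.4382, 0.2903, 0.1965]
tool_rot: [[1.0, -0.001, -0.001], [-0.001, -1.0, -0.001], [-0.001, 0.001, -1.0]]
ft_force: [1.0, 0.7, -3.7]
grip_width: 0.0329
gripper_force: 60.5
time_s: 7.95
position: [0.4249, 0.3331, 0.1421]
tool_rot: [[1.0, -0.002, -0.002], [-0.002, -1.0, -0.001], [-0.002, 0.001, -1.0]]
ft_force: [0.5, 0.5, -3.6]
grip_width: 0.0326
gripper_force: 60.8
time_s: 8.62
position: [0.4252, 0.3338, 0.1394]
tool_rot: [[1.0, -0.001, 0.0], [-0.001, -1.0, 0.0], [0.0, -0.0, -1.0]]
ft_force: [0.4, 0.3, -3.4]
grip_width: 0.0323
gripper_force: 60.8
```

```bash
python3 -m crank '[3,0,0,0.1,0, 3,0,0,0.1,0, 3,0,0,0.05,0, 3,0,0,0,0, 3,0,0,0,0, 3,0,0,0,0, 3,0,0,0,0, 3,0,0,0,0]'
```

```text
time_s: 9.28
position: [0.4254, 0.3338, 0.1373]
tool_rot: [[1.0, -0.001, 0.001], [-0.001, -1.0, 0.0], [0.001, -0.0, -1.0]]
ft_force: [-1.3, -0.6, 6.1]
grip_width: 0.0326
gripper_force: 61.6
```

```bash
python3 -m crank '[4,0,0,0,0, 7,0,0,0,0, 7,0,0,0,0, 7,0,0,0,0, 7,0,0,-1,0, 7,0,0,-2.5,0, 7,0,0,-3,0, 7,0,0,-2.5,0]'
python3 -m crank '[7,0.6,3.7,0,0, 7,0.6,3.7,0,0, 7,0.6,3.7,0,0, 7,0.6,3.7,0,0, 7,0.6,3.7,0,0, 7,0.6,3.7,0,0, 7,0.6,3.7,0,0, 7,0.6,3.7,0,0]'
python3 -m crank '[7,0.6,3.7,0,0, 7,0.6,3.7,0,0, 7,0.4,3.7,0,0, 6.5,0,0,0,0, 6.5,0,0,2,0, 6.5,0,0,1.5,0, 6,0,0,0,0, 6,0,0,0,0]'
python3 - <<'E'
from h import *
p=optics.get_image("wrist");save(p,"w3.png",s=1.2)
E
```

```text
time_s: 9.95
position: [0.4251, 0.3338, 0.2284]
tool_rot: [[1.0, -0.001, 0.0], [-0.001, -1.0, 0.0], [0.0, -0.0, -1.0]]
ft_force: [0.1, 0.1, 0.4]
grip_width: 0.0699
gripper_force: 0.0
time_s: 10.62
position: [0.4727, 0.0359, 0.2269]
tool_rot: [[1.0, -0.001, 0.0], [-0.001, -1.0, 0.0], [0.0, -0.0, -1.0]]
ft_force: [0.7, 0.4, 0.2]
grip_width: 0.0699
gripper_force: 0.0
time_s: 11.28
position: [0.4885, -0.0731, 0.1917]
tool_rot: [[1.0, -0.001, -0.001], [-0.001, -1.0, 0.001], [-0.001, -0.001, -1.0]]
ft_force: [0.8, -0.6, -0.2]
grip_width: 0.0601
gripper_force: 0.0
```

View pics/w3.png

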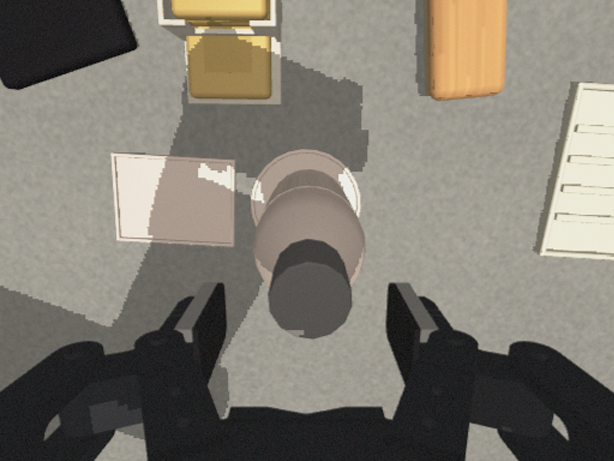

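The cap is centred at (310,298), about 1.5 mm right of the pads' middle; the flat saucer is now empty at (112-236,153-246).

```bash
python3 -m crank '[6,0,0.15,1.5,0, 6,0,0,1.5,0, 6,0,0,0.5,0, 6,0,0,0,0, 3,0,0,0,0, 3,0,0,0,0, 3,0,0,0,0, 3,0,0,0,0]' 60
python3 -m crank '[3,0,0,0,0, 3,0,0,0,0, 3,0,0,-1,0, 3,0,0,-2,0, 3,0,0,-2,0, 3,0,0,-1,0, 3,0,0,0,0, 3,0,0,0,0]'
```

```text
time_s: 12.0
position: [0.4892, -0.0749, 0.1581]
tool_rot: [[1.0, -0.001, 0.002], [-0.001, -1.0, -0.001], [0.002, 0.001, -1.0]]
ft_force: [-0.4, 1.2, 5.5]
grip_width: 0.0326
gripper_force: 59.7
time_s: 12.67
position: [0.4884, -0.0747, 0.2165]
tool_rot: [[1.0, -0.001, -0.0], [-0.001, -1.0, 0.0], [-0.0, -0.0, -1.0]]
ft_force: [0.2, 0.6, -5.0]
grip_width: 0.0327
gripper_force: 60.6
```

```bash
python3 -m crank '[3,0.4,-1.5,0,0, 3,0.4,-3,0,0, 3,0.4,-3.7,0,0, 3,0.4,-3.7,0,0, 3,0.4,-3.7,0,0, 3,0.4,-3.7,0,0, 3,0.4,-3.7,0,0, 3,0.4,-3.7,0,0]'
python3 -m crank '[3,0.4,-3.7,0,0, 3,0.4,-3.7,0,0, 3,0.4,-3.7,0,0, 3,0.2,-2,0,0, 3,0,-1,0,0, 3,0,0,0,0, 3,0,0,2,0, 3,0,0,2,0]'
python3 -m crank '[3,0,0,1,0, 3,0,0,0.4,0, 3,0,0,0.2,0, 3,0,0,0.15,0, 3,0,0,0.1,0, 3,0,0,0,0, 3,0,0,0,0, 3,0,0,0,0]'
```

```text
time_s: 13.33
position: [0.5202, 0.194, 0.2152]
tool_rot: [[1.0, -0.001, -0.003], [-0.001, -1.0, -0.0], [-0.003, 0.0, -1.0]]
ft_force: [1.6, -0.9, -4.9]
grip_width: 0.0323
gripper_force: 60.8
time_s: 14.0
position: [0.5353, 0.3321, 0.1764]
tool_rot: [[1.0, -0.002, 0.001], [-0.002, -1.0, -0.0], [0.001, 0.0, -1.0]]
ft_force: [-0.1, 0.0, -5.9]
grip_width: 0.0322
gripper_force: 61.4
time_s: 14.67
position: [0.5353, 0.3332, 0.1588]
tool_rot: [[1.0, -0.001, 0.001], [-0.001, -1.0, 0.0], [0.001, -0.0, -1.0]]
ft_force: [-0.1, -0.3, -5.3]
grip_width: 0.0327
gripper_force: 61.1
```

```bash
python3 -m crank '[3,0,0,0.05,0, 3,0,0,0.1,0, 3,0,0,0.05,0, 3,0,0,0,0, 3,0,0,0,0, 3,0,0,0,0, 3,0,0,0,0, 3,0,0,0,0]'
```

```text
time_s: 15.33
position: [0.5356, 0.3333, 0.1582]
tool_rot: [[1.0, -0.001, 0.003], [-0.001, -1.0, 0.001], [0.003, -0.001, -1.0]]
ft_force: [-2.3, 0.4, 5.4]
grip_width: 0.0322
gripper_force: 62.4
```

```bash
python3 -m crank '[4,0,0,0,0, 7,0,0,0,0, 7,0,0,0,0, 7,0,0,0,0, 7,0,0,-2,0, 7,0,0,-3,0, 7,0,0,-3,0, 7,0,0,0,0]'
python3 -m crank '[8,0.2,3.7,0,0, 8,0.2,3.7,0,0, 8,0.2,3.7,0,0, 8,0.2,3.7,0,0, 8,0.2,3.7,0,0, 8,0.2,3.7,0,0, 8,0.2,3.7,0,0, 8,0.2,3.7,0,0]'
python3 -m crank '[8,0.2,3.7,0,0, 8.4,0.2,1.8,0,0, 8.4,0,0,3,0, 8.4,0,0,2,0, 8.4,0,0,0,0, 8.4,0,0,0,0, 8.4,0,0,0,0, 8.4,0,0,0,0]'
python3 - <<'E'
from h import *
import pickle
p=optics.get_image("wrist");save(p,"w4.png",s=1.5);pickle.dump(p,open("w4.pkl","wb"))
E
```

```text
time_s: 16.0
position: [0.5368, 0.3339, 0.2427]
tool_rot: [[1.0, -0.001, 0.01], [-0.001, -1.0, 0.004], [0.01, -0.004, -1.0]]
ft_force: [0.4, 1.1, 1.1]
grip_width: 0.0696
gripper_force: 0.0
time_s: 16.67
position: [0.5506, 0.0353, 0.2364]
tool_rot: [[1.0, -0.001, 0.0], [-0.001, -1.0, -0.0], [0.0, 0.0, -1.0]]
ft_force: [0.8, -0.0, -0.0]
grip_width: 0.0798
gripper_force: 0.0
time_s: 17.33
position: [0.5554, -0.0178, 0.1878]
tool_rot: [[1.0, -0.001, 0.003], [-0.001, -1.0, -0.001], [0.003, 0.001, -1.0]]
ft_force: [0.1, 0.3, -0.6]
grip_width: 0.0841
gripper_force: 0.0
```

View pics/w4.png

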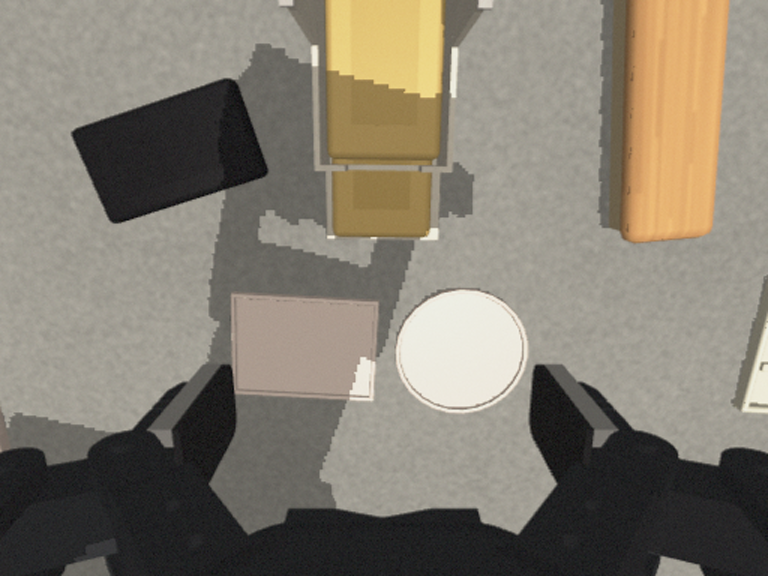

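The soap end shows at (333-432, 172-237) in front of the mouth, and both saucers are empty: the oblong one with corners (232,294),(379,300),(373,401),(235,393), the round one centred at (462,350).

Run:
```python
from h import *
import pickle
W=pickle.load(open("w4.pkl","rb"))
f=lambda u:np.array(u)/1.5
def ang(v):return np.degrees(np.arctan2(v[1],v[0])).round(1)
def pts(c,z):return np.array([onz(W,f(u),z)[:2] for u in c])
P=pts([(333,237),(432,237)],.02);print("soap end",P.round(4).tolist(),np.linalg.norm(P[0]-P[1]))
P=pts([(333,180),(432,180)],.025);print("soap mid top",P.round(4).tolist())
P=pts([(328,238),(438,240)],.009);print("lip",P.round(4).tolist())
P=pts([(313,168),(449,170)],.061);print("front top",P.round(4).tolist())
P=pts([(232,294),(379,300),(373,401),(235,393)],.006);print("sauF",P.mean(0).round(4),ang(P[0]-P[3]),ang(P[1]-P[2]),ang(P[0]-P[1]),ang(P[3]-P[2]))
P=pts([(396,350),(528,350),(462,288),(462,412)],.006);print("sauR",P.round(4).tolist(),P[:,:].mean(0))
p=optics.get_image("scene")
for n,x in(("R",(.5353,.3333)),("F",(.4252,.3338))): print(n,proj(p,(*x,.1)))
save(p,"s5.png",(330,100,460,250),3)
```

```text
soap end [[0.5719, 0.0136], [0.572, -0.0479]] 0.06150710942045504
soap mid top [[0.6068, 0.0122], [0.6068, -0.0466]]
lip [[0.5695, 0.0179], [0.5683, -0.0529]]
front top [[0.6147, 0.019], [0.6136, -0.0518]]
sauF [0.4924 0.0363] -2.7 -3.4 87.6 86.4
sauR [[0.4912, -0.0265], [0.4913, -0.1175], [0.5355, -0.0702], [0.4439, -0.074]] [ 0.49046208 -0.07204617]
R [408.81116307 186.58984359]
F [417.94674366 155.31108883]
```

```bash
for i in 1; do :; done
python3 -m crank '[8.4,0,0,0,-0.125, 8.4,0,0,0,-0.125, 8.4,0,0,0,-0.125, 8.4,0,0,0,-0.125, 8.4,0,0,0,-0.125, 8.4,0,0,0,-0.125, 8.4,0,0,0,-0.125, 8.4,0,0,0,-0.125]'
python3 -m crank '[8.4,0,0,0,-0.125, 8.4,0,0,0,-0.125, 8.4,0,0,0,-0.125, 8.4,0,0,0,-0.125, 8.4,0,0,0,-0.125, 8.4,0,0,0,-0.125, 8.4,0,0,0,-0.125, 8.4,0,0,0,-0.125]'
python3 -m crank '[8.4,0,0,0,-0.125, 8.4,0,0,0,-0.125, 8.4,0,0,0,-0.125, 8.4,0,0,0,-0.125, 8.4,0,0,0,-0.125, 8.4,0,0,0,-0.125, 8.4,0,0,0,-0.125, 8.4,0,0,0,-0.125]'
python3 -m crank '[8.4,0,0,0,-0.125, 8.4,0,0,0,-0.015, 8.4,-1.7,0.05,0,0, 8.4,-1.7,0,0,0, 8.4,0,0,3,0, 8.4,0,0,3,0, 8.4,0,0,3,0, 8.4,0,0,0,0]'
```

```text
time_s: 18.1
position: [0.5549, -0.0178, 0.187]
tool_rot: [[0.536, 0.844, 0.001], [0.844, -0.536, -0.0], [0.0, 0.001, -1.0]]
ft_force: [0.5, 0.6, -0.4]
grip_width: 0.0837
gripper_force: 0.0
time_s: 18.77
position: [0.5549, -0.0178, 0.187]
tool_rot: [[-0.421, 0.907, 0.001], [0.907, 0.421, -0.0], [-0.001, 0.001, -1.0]]
ft_force: [-0.7, -0.5, -0.5]
grip_width: 0.0842
gripper_force: 0.0
time_s: 19.43
position: [0.555, -0.0178, 0.1871]
tool_rot: [[-0.991, 0.136, 0.001], [0.136, 0.991, -0.0], [-0.001, -0.0, -1.0]]
ft_force: [-0.1, -0.3, -0.0]
grip_width: 0.084
gripper_force: 0.0
time_s: 20.1
position: [0.5863, -0.0169, 0.0915]
tool_rot: [[-1.0, 0.006, -0.009], [0.006, 1.0, 0.002], [0.009, 0.002, -1.0]]
ft_force: [-0.2, 0.4, -0.0]
grip_width: 0.0843
gripper_force: 0.0
```

View pics/s5.png

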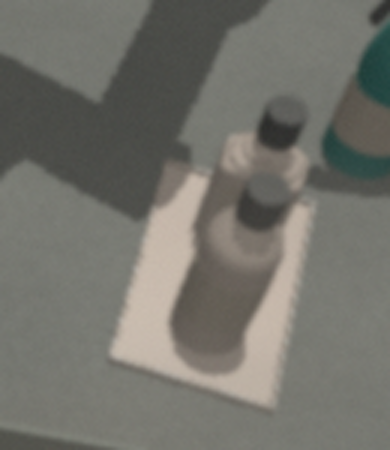

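Both bottles stand upright on the tray (round in front, flat behind it). I lower beside the soap.

```bash
python3 -m crank '[8.4,0,0,2.5,0, 8.4,0,0,2.5,0, 8.4,0,0,1.5,0, 8.4,0,0,0.8,0, 8.4,0,0,0,0, 8.4,0,0,0,0, 8.4,0,0,0,0, 8.4,0,0,0,0]'
python3 - <<'E'
from h import *
import pickle
p=optics.get_image("wrist");save(p,"w6.png",s=1.5);print(env.observe()["position"])
E
```

```text
time_s: 20.77
position: [0.5895, -0.0176, 0.0248]
tool_rot: [[-1.0, 0.003, 0.002], [0.003, 1.0, -0.001], [-0.002, -0.001, -1.0]]
ft_force: [0.7, 0.0, -0.1]
grip_width: 0.0837
gripper_force: 0.0
[ 0.58929409 -0.01759828  0.02455499]
```

View pics/w6.png

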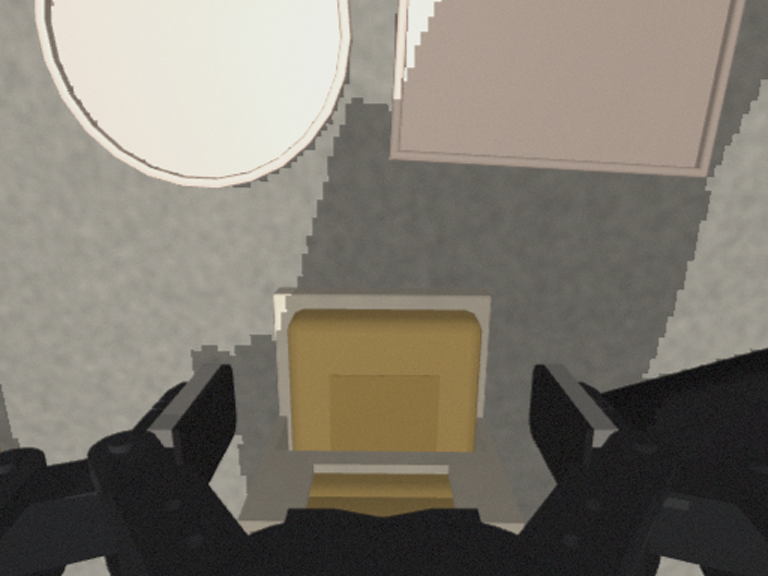

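```bash
python3 -m crank '[7.4,0,0,0,0, 7.4,0,0,0.8,0, 7.4,0,0,0.7,0, 7.4,0,0,0.3,0, 7.4,0,0,0.2,0, 7.4,0,0,0,0, 7.4,0,0,0,0, 7.4,0,0,0,0]' 60
python3 -m crank '[6.5,0,0,0,0, 5.5,0,0,0,0, 5.5,0,0,0,0, 5.5,0,0,0,0, 5.5,0,0,0,0, 5.5,0,0,0,0, 5.5,0,0,0,0, 5.5,0,0,0,0]'
```

```text
time_s: 21.48
position: [0.5888, -0.0175, 0.0035]
tool_rot: [[-1.0, 0.003, 0.0], [0.003, 1.0, -0.0], [-0.0, -0.0, -1.0]]
ft_force: [0.1, 0.8, 0.2]
grip_width: 0.0742
gripper_force: 0.0
time_s: 22.15
position: [0.5891, -0.0175, 0.0044]
tool_rot: [[-1.0, 0.003, 0.001], [0.003, 1.0, -0.0], [-0.001, -0.0, -1.0]]
ft_force: [-2.4, -0.4, 6.5]
grip_width: 0.0588
gripper_force: 69.5
```

```bash
python3 -m crank '[5.5,0.3,0,-0.03,0, 5.5,0.7,0,0,0, 5.5,0.8,0,0,0, 5.5,0.8,0,0,0, 5.5,0.8,0,0,0, 5.5,0.8,0,0,0, 5.5,0.8,0,0,0, 5.5,0.8,0,0,0]'
python3 -m crank '[5.5,0.8,0,0,0, 5.5,0.7,0,0,0, 5.5,0.3,0,0,0, 5.5,0.3,0,0,0, 5.5,0,0,0,0, 5.5,0,0,0,0, 5.5,0,0,0,0, 5.5,0,0,0,0]'
```

```text
time_s: 22.82
position: [0.5307, -0.0175, 0.0041]
tool_rot: [[-1.0, 0.003, 0.002], [0.003, 1.0, -0.0], [-0.002, -0.0, -1.0]]
ft_force: [3.6, 0.7, 3.9]
grip_width: 0.0587
gripper_force: 65.0
time_s: 23.48
position: [0.5091, -0.0173, 0.0036]
tool_rot: [[-1.0, 0.003, -0.002], [0.003, 1.0, 0.0], [0.002, 0.0, -1.0]]
ft_force: [-2.0, -1.8, 7.1]
grip_width: 0.0586
gripper_force: 65.3
```

```bash
python3 -m crank '[5.5,0,0,-0.3,0, 5.5,0,0,-1,0, 5.5,0,0,-2,0, 5.5,0,0,-3,0, 5.5,0,0,-3,0, 5.5,0,0,-1,0, 5.5,0,0,0,0, 5.5,0,0,0,0]'
python3 - <<'E'
from h import *
p=optics.get_image("wrist");q=optics.get_image("side");r=optics.get_image("scene")
im=np.hstack([cv2.resize(p["color"],(400,300)),cv2.resize(q["color"][110:260,180:380],(400,300))])
im=np.vstack([im,np.hstack([cv2.resize(r["color"][130:250,190:350],(400,300)),np.zeros((300,400,3),np.uint8)])])
cv2.imwrite("pics/c7.png",im[...,::-1]);import pickle;pickle.dump(p,open("w7.pkl","wb"))
E
```

```text
time_s: 24.15
position: [0.5091, -0.017, 0.1065]
tool_rot: [[-1.0, 0.003, -0.001], [0.003, 1.0, 0.0], [0.001, 0.0, -1.0]]
ft_force: [0.2, -0.4, -1.2]
grip_width: 0.0587
gripper_force: 64.6
```

View pics/c7.png

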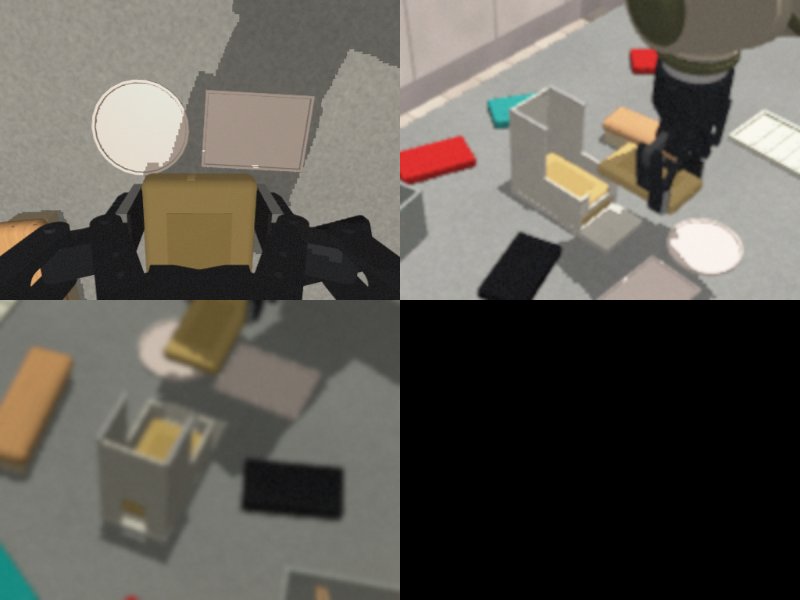

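The bar is held level, two cream bars remain in the dispenser, and the mouth is clear of it.

```bash
python3 -m crank '[5.5,0.3,-1.5,0,0, 5.5,0.3,-3,0,0, 5.5,0.4,-3.7,0,0, 5.5,0.4,-3.7,0,0, 5.5,0.4,-3.7,0,0, 5.5,0.4,-3.7,0,0, 5.5,0.4,-3.7,0,0, 5.5,0.4,-3.7,0,0]'
python3 -m crank '[5.5,0.3,-2.4,0,0, 5.5,0,-1,0,0, 5.5,0,0,0,0.065, 5.5,0,0,2,0, 5.5,0,0,2,0, 5.5,0,0,0,0, 5.5,0,0,0,0, 5.5,0,0,0,0]'
python3 - <<'E'
from h import *
import pickle
W=pickle.load(open("w7.pkl","rb"))
for z in (.1115,.1275):
  P=np.array([onz(W,np.array(u)*1.28,z) for u in((145,180),(251,180),(146,270),(253,270))]);print(P.round(4).tolist())
# edges of bar in w7
p=optics.get_image("wrist");pickle.dump(p,open("w8.pkl","wb"))
im=cv2.resize(p["color"],(400,300));q=optics.get_image("scene");s=optics.get_image("side")
im=np.hstack([im,cv2.resize(q["color"][90:180,130:250],(400,300))])
im=np.vstack([im,np.hstack([cv2.resize(s["color"][120:240,260:420],(400,300)),im[:,:400]*0])])
cv2.imwrite("pics/c8.png",im[...,::-1]);print(env.observe()["position"])
E
```

```text
time_s: 24.97
position: [0.478, -0.2856, 0.1054]
tool_rot: [[-1.0, 0.003, -0.002], [0.003, 1.0, 0.002], [0.002, 0.002, -1.0]]
ft_force: [0.9, -0.6, -1.2]
grip_width: 0.0584
gripper_force: 64.6
time_s: 25.63
position: [0.4763, -0.3179, 0.0672]
tool_rot: [[-0.998, 0.067, 0.0], [0.067, 0.998, -0.0], [-0.0, -0.0, -1.0]]
ft_force: [-0.0, 0.4, -0.7]
grip_width: 0.0585
gripper_force: 64.9
[[0.4977, -0.0466, 0.1115], [0.4979, 0.0128, 0.1115], [0.5572, -0.0493, 0.1115], [0.5574, 0.017, 0.1115]]
[[0.4914, -0.0431, 0.1275], [0.4916, 0.0094, 0.1275], [0.5439, -0.0454, 0.1275], [0.5442, 0.0131, 0.1275]]
[ 0.47630879 -0.31825151  0.06759824]
```

View pics/c8.png

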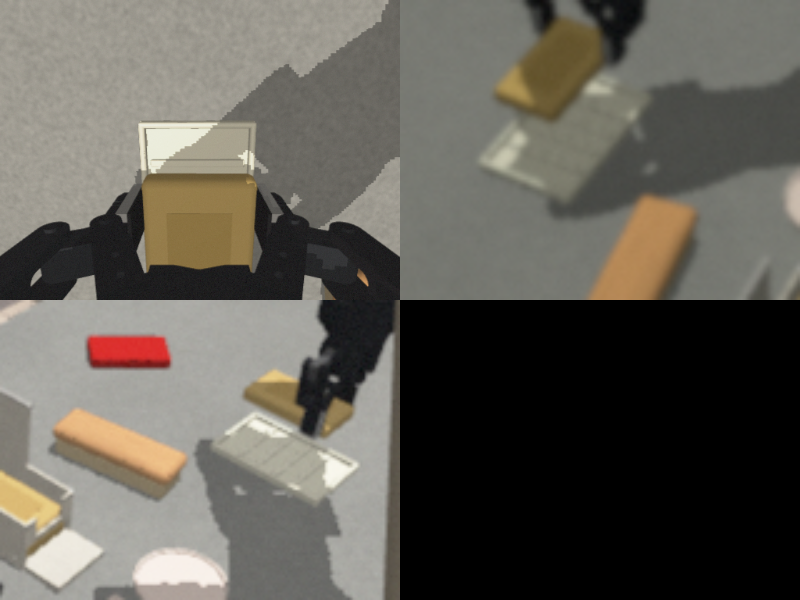

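The held bar appears at (145-253,177-270) in the wrist view, ahead of the dish's front end at (140-255,123). I check its attitude in the grip by fitting a box to its colour mask in three views.

```bash
cat > fit.py <<'E'
from h import *
from scipy.optimize import minimize
from scipy.spatial.transform import Rotation as R
def masks(names):
    out=[]
    for n in names:
        p=optics.get_image(n);hsv=cv2.cvtColor(p["color"],cv2.COLOR_RGB2HSV)
        m=((hsv[...,0]>18)&(hsv[...,0]<32)&(hsv[...,1]>85)&(hsv[...,2]>45)).astype(np.uint8)
        out.append((p,m,hsv))
    return out
def box(x,y,z,yaw,pitch,roll):
    r=R.from_euler("ZYX",[yaw,pitch,roll],degrees=True).as_matrix();B=np.array([[a*.0525,b*.03,c*.008] for a in(-1,1) for b in(-1,1) for c in(-1,1)])
    # chamfer corners a bit
    C=np.vstack([B*[1,.9,.8],B*[.95,1,.8],B*[.95,.9,1]])
    return C@r.T+[x,y,z]
def hull(p,P):
    h=cv2.convexHull(np.array([proj(p,q) for q in P],np.float32)*16).astype(np.int32)
    m=np.zeros((384,512),np.uint8);cv2.fillPoly(m,[h],1,shift=4);return m
E
python3 - <<'E'
from fit import *
s=env.observe();t=s["position"];print(t,s["grip_width"])
M=masks(["wrist","scene","side"])
x0=np.array([t[0]+.037,t[1]-.002,t[2]+.005+.008,-3.8,0,0])
D=[]
for p,m,hsv in M:
    h=cv2.dilate(hull(p,box(*x0)),np.ones((41,41)))
    k=cv2.connectedComponentsWithStats(m*h)
    i=1+np.argmax(k[2][1:,4]);mm=(k[1]==i).astype(np.uint8);dark=(hsv[...,2]<40).astype(np.uint8)
    dark=cv2.dilate(dark,np.ones((5,5)));D.append((p,mm,dark));print(mm.sum(),hull(p,box(*x0)).sum())
def cost(v):
    c=0
    for p,mm,dark in D:
        h=hull(p,box(*v));ok=1-dark
        if p is D[0][0]: ok=ok.copy();ok[330:]=0
        c+=1-(h*mm*ok).sum()/max(1,((h|mm)*ok).sum())
    return c
print(cost(x0))
best=None
for pit in(-10,-5,0,5,10):
    v=x0.copy();v[4]=pit
    S=np.vstack([v]+[v+d for d in np.diag([.005,.005,.005,3,5,3])])
    r=minimize(cost,v,method="Nelder-Mead",options=dict(initial_simplex=S,maxiter=400));print(pit,r.fun.round(3),r.x.round(4),(r.x[:3]-t).round(4))
E
```

```text
[ 0.47630879 -0.31825151  0.06759824] 0.05887187782123673
16766 23064
584 746
288 698
0.5853598320409807
-10 0.524 [ 0.5137 -0.3202  0.0803 -4.2573 -2.939   1.8705] [ 0.0374 -0.0019  0.0127]
-5 0.503 [ 0.5132 -0.3207  0.0805 -3.556  -2.0937  1.4633] [ 0.0369 -0.0024  0.0129]
0 0.509 [ 0.5116 -0.3211  0.0828 -3.9605  2.5322  3.3043] [ 0.0353 -0.0028  0.0152]
5 0.503 [ 0.5127 -0.3203  0.0813 -4.6697  2.0452  4.8369] [ 0.0364 -0.002   0.0137]
10 0.52 [ 0.5092 -0.3205  0.0852 -3.8812  8.1063  2.8154] [ 0.0329 -0.0022  0.0176]
```

```bash
python3 -m crank '[5.5,0,0,2,0, 5.5,0,0,2,0, 5.5,0,0,1,0, 5.5,0,0,0.6,0, 5.5,0,0,0.3,0, 5.5,0,0,0,0, 5.5,0,0,0,0, 5.5,0,0,0,0]'
python3 -m crank '[5.5,0,0,0.05,0, 5.5,0,0,0.05,0, 5.5,0,0,0.05,0, 5.5,0,0,0,0, 5.5,0,0,0,0, 5.5,0,0,0,0, 5.5,0,0,0,0, 5.5,0,0,0,0]'
```

```text
time_s: 26.6
position: [0.4762, -0.3185, 0.0084]
tool_rot: [[-0.998, 0.068, 0.001], [0.068, 0.998, -0.001], [-0.001, -0.001, -1.0]]
ft_force: [-0.4, -0.0, -0.5]
grip_width: 0.0587
gripper_force: 65.0
time_s: 27.27
position: [0.4759, -0.3182, 0.0061]
tool_rot: [[-0.998, 0.068, -0.0], [0.068, 0.998, -0.0], [0.0, -0.0, -1.0]]
ft_force: [0.3, 0.0, -1.6]
grip_width: 0.0582
gripper_force: 65.0
```

```bash
python3 -m crank '[5.5,0,0,0.05,0, 5.5,0,0,0.05,0, 5.5,0,0,0.05,0, 5.5,0,0,0,0, 5.5,0,0,0,0, 5.5,0,0,0,0, 5.5,0,0,0,0, 5.5,0,0,0,0]'
python3 -m crank '[5.5,0,0,0.05,0, 5.5,0,0,0.05,0, 5.5,0,0,0,0, 5.5,0,0,0,0, 5.5,0,0,0,0, 5.5,0,0,0,0, 5.5,0,0,0,0, 5.5,0,0,0,0]'
```

```text
time_s: 27.93
position: [0.4759, -0.3182, 0.0046]
tool_rot: [[-0.998, 0.068, 0.0], [0.068, 0.998, -0.0], [-0.0, -0.0, -1.0]]
ft_force: [0.3, -0.0, -0.6]
grip_width: 0.0586
gripper_force: 65.0
time_s: 28.6
position: [0.4759, -0.3182, 0.0036]
tool_rot: [[-0.998, 0.068, 0.0], [0.068, 0.998, 0.0], [-0.0, 0.0, -1.0]]
ft_force: [0.3, -0.2, -2.0]
grip_width: 0.0587
gripper_force: 65.0
```

```bash
python3 -m crank '[5.5,0,0,0.05,0, 5.5,0,0,0.05,0, 5.5,0,0,0,0, 5.5,0,0,0,0, 5.5,0,0,0,0, 5.5,0,0,0,0, 5.5,0,0,0,0, 5.5,0,0,0,0]'
python3 -m crank '[5.5,0,0,0.05,0, 5.5,0,0,0,0, 5.5,0,0,0,0, 5.5,0,0,0,0, 5.5,0,0,0,0, 5.5,0,0,0,0, 5.5,0,0,0,0, 5.5,0,0,0,0]'
```

```text
time_s: 29.27
position: [0.4759, -0.3182, 0.0034]
tool_rot: [[-0.998, 0.068, 0.0], [0.068, 0.998, -0.001], [-0.0, -0.0, -1.0]]
ft_force: [-1.9, 1.5, 7.5]
grip_width: 0.0588
gripper_force: 69.3
time_s: 29.93
position: [0.476, -0.3182, 0.0033]
tool_rot: [[-0.998, 0.068, 0.001], [0.068, 0.998, -0.001], [-0.001, -0.001, -1.0]]
ft_force: [-2.3, 1.9, 10.2]
grip_width: 0.0586
gripper_force: 71.5
```

```bash
python3 -m crank '[5.5,0,0,-0.1,0, 6.1,0,0,0,0, 6.3,0,0,0,0, 6.5,0,0,0,0, 6.5,0,0,-0.3,0, 6.6,0,0,-0.5,0, 7,0,0,-1,0, 7,0,0,-2,0]'
python3 -m crank '[7,0,0,-3,0, 7,0,0,-3,0, 7,0,0,-3,0, 7,0,0,-3,0, 7,0,0,0,0, 7,0,0,0,0, 7,0,0,0,0, 7,0,0,0,0]'
python3 - <<'E'
from h import *
import pickle
p=optics.get_image("wrist");pickle.dump(p,open("w9.pkl","wb"));save(p,"w9.png",(80,40,430,300),2.2)
E
```

```text
time_s: 30.6
position: [0.4752, -0.3176, 0.0406]
tool_rot: [[-0.998, 0.068, -0.002], [0.068, 0.998, 0.002], [0.002, 0.002, -1.0]]
ft_force: [1.0, -0.0, -0.1]
grip_width: 0.0702
gripper_force: 0.0
time_s: 31.27
position: [0.4754, -0.3178, 0.1602]
tool_rot: [[-0.998, 0.068, -0.002], [0.068, 0.998, 0.002], [0.002, 0.001, -1.0]]
ft_force: [0.1, -0.9, -0.8]
grip_width: 0.0698
gripper_force: 0.0
```

View pics/w9.png

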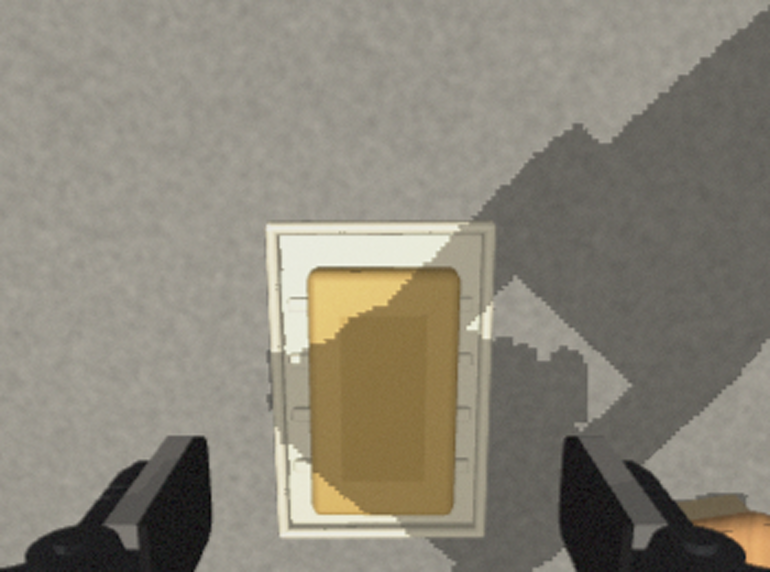

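The bar lies inside the dish: bar corners at (307,268),(460,268),(454,515),(313,515), dish corners at (267,223),(495,223),(485,536),(280,536). I work out the offset.

Run:
```python
from h import *
import pickle
p=pickle.load(open("w9.pkl","rb"));f=lambda u:np.array(u)/2.2+[80,40]
pts=lambda c,z:np.array([onz(p,f(u),z)[:2] for u in c])
ang=lambda v:np.degrees(np.arctan2(v[1],v[0])).round(2)
d=pts([(267,223),(495,223),(485,536),(280,536)],.01)
for z in(.016,.02,.024):
  b=pts([(307,268),(460,268),(454,515),(313,515)],z)
  for q in(d,b): print(z,q.mean(0).round(4),"yaw",ang(q[3]-q[0]),ang(q[2]-q[1]),ang(q[0]-q[1]),ang(q[3]-q[2]),"len",np.linalg.norm(q[3]-q[0]).round(4),np.linalg.norm(q[0]-q[1]).round(4))
```

```text
0.016 [ 0.5115 -0.3201] yaw -3.83 -3.46 -93.87 -93.95 len 0.1378 0.0899
0.016 [ 0.5132 -0.3195] yaw -4.04 -3.71 -93.88 -93.95 len 0.1074 0.06
0.02 [ 0.5115 -0.3201] yaw -3.83 -3.46 -93.87 -93.95 len 0.1378 0.0899
0.02 [ 0.5118 -0.3194] yaw -4.04 -3.71 -93.88 -93.95 len 0.1059 0.0592
0.024 [ 0.5115 -0.3201] yaw -3.83 -3.46 -93.87 -93.95 len 0.1378 0.0899
0.024 [ 0.5103 -0.3194] yaw -4.04 -3.71 -93.88 -93.95 len 0.1044 0.0584
```

```bash
python3 -m crank '[7,0,0,0,-0.068, 7,0,0,-3.6,0, 7,0,0,-3.6,0, 7,0,0,-3.6,0, 7,0.3,3.8,0,0, 7,0.3,3.8,0,0, 7,0.3,3.8,0,0, 7,0.3,3.8,0,0]'
python3 -m crank '[7,0.3,3.8,0,0, 7,0.3,3.8,0,0, 7,0.3,3.8,0,0, 7,0.3,3.8,0,0, 7,0.3,3.8,0,0, 7,0.3,3.8,0,0, 7,0.3,3.8,0,0, 7,0.3,3.8,0,0]'
python3 -m crank '[7,0.3,3.8,0,0, 7,0.3,3.8,0,0, 7,0.3,3.8,0,0, 7,0.3,3.8,0,0, 7,0.2,3.8,0,0, 7,0,0.5,0,0, 7,0,0,0,0, 7,0,0,0,0]'
python3 - <<'E'
from h import *
import pickle
p=optics.get_image("wrist");pickle.dump(p,open("w10.pkl","wb"));save(p,"w10.png",s=1.5);print(env.observe()["position"])
E
```

```text
time_s: 31.98
position: [0.4632, -0.1646, 0.2683]
tool_rot: [[-1.0, 0.001, -0.001], [0.001, 1.0, 0.001], [0.001, 0.001, -1.0]]
ft_force: [0.6, 0.1, -0.0]
grip_width: 0.0702
gripper_force: 0.0
time_s: 32.65
position: [0.439, 0.1396, 0.2684]
tool_rot: [[-1.0, -0.0, -0.002], [-0.0, 1.0, -0.0], [0.002, -0.0, -1.0]]
ft_force: [0.8, -0.5, -0.2]
grip_width: 0.0699
gripper_force: 0.0
time_s: 33.32
position: [0.4256, 0.3324, 0.2683]
tool_rot: [[-1.0, -0.001, -0.001], [-0.001, 1.0, -0.001], [0.001, -0.001, -1.0]]
ft_force: [0.5, -0.0, 0.1]
grip_width: 0.0698
gripper_force: 0.0
[0.425832   0.33187809 0.26861842]
```

View pics/w10.png

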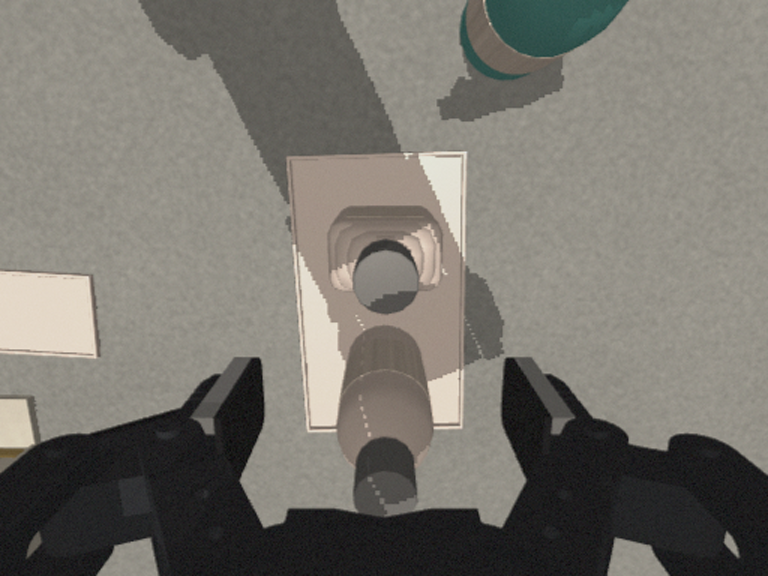

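The flat bottle's cap is centred at (386,280) and its body spans columns 330-442 with the front edge at row 206, nearly parallel to the image row; the round cap is at (386,490). I measure the edge's tilt.

Run:
```python
from h import *
import pickle
p=pickle.load(open("w10.pkl","rb"));f=lambda u:np.array(u)/1.5
print("capF",onz(p,f((386,281)),.168),"capR",onz(p,f((386,490)),.188))
g=cv2.GaussianBlur(cv2.cvtColor(p["color"],cv2.COLOR_RGB2GRAY).astype(np.float32),(0,0),1)
def ln(a,b,vert=True):
    # a=range of running coord, b=search range
    S=np.abs(cv2.Sobel(g,cv2.CV_32F,0 if vert else 1,1 if vert else 0));q=[]
    for i in range(*a):
        s=S[b[0]:b[1],i] if vert else S[i,b[0]:b[1]]
        k=s.argmax();
        if 0<k<len(s)-1: k=k+.5*(s[k-1]-s[k+1])/(s[k-1]-2*s[k]+s[k+1])
        q.append((i,b[0]+k))
    q=np.array(q)
    for _ in range(4):
        c=np.polyfit(q[:,0],q[:,1],1);r=np.abs(q[:,1]-np.polyval(c,q[:,0]));q=q[r<max(.4,1.5*np.median(r))]
    return c,len(q),q[:,1].std()
print("body front edge",ln((238,278),(131,144)),np.degrees(np.arctan(ln((238,278),(131,144))[0][0])))
print("shoulder line",ln((240,276),(142,152)))
c1=ln((160,190),(214,228),False);c2=ln((160,190),(286,300),False);print("sides",c1,c2)
# world directions of body's front edge at several heights
c=ln((238,278),(131,144))[0]
for z in(.03,.108):
    a=onz(p,(238,np.polyval(c,238)),z);b=onz(p,(278,np.polyval(c,278)),z);print(z,np.degrees(np.arctan2(b[0]-a[0],b[1]-a[1])),a,b)
crop=cv2.resize(p["color"][125:215,200:320],None,fx=6,fy=6,interpolation=cv2.INTER_CUBIC);cv2.imwrite("pics/cr.png",crop[...,::-1])
```

```text
capF [0.4214361  0.33507285 0.168     ] capR [0.52708759 0.33526485 0.188     ]
body front edge (array([-4.31948670e-03,  1.37871656e+02]), 40, np.float64(0.07877452904499826)) -0.2474868186582192
shoulder line (array([ 0.2958038, 70.791369 ]), 8, np.float64(3.9200248258245054))
sides (array([1.73951823e-01, 1.88840657e+02]), 14, np.float64(1.7724783388719014)) (array([-3.30501342e-02,  2.98393363e+02]), 22, np.float64(0.3281893219118991))
0.03 -0.31731313332473055 [0.39770274 0.31430489 0.03      ] [0.3974535  0.35930826 0.03      ]
0.108 -0.31731313332476174 [0.39002363 0.31813806 0.108     ] [0.38982548 0.3539164  0.108     ]
```

```bash
python3 - <<'E'
from h import *
import pickle
p=pickle.load(open("w7.pkl","rb"))
pts=lambda c,z:np.array([onz(p,np.array(u)*1.28,z)[:2] for u in c])
P=pts([(207,91),(314,96),(301,171),(203,165)],.006);print(P.mean(0),P.round(4).tolist())
P=pts([(92,127),(188,127),(140,80),(140,175)],.006);print(P.mean(0),P.round(4).tolist())
# circle fit on the raw image: bright saucer rim
w=pickle.load(open("w4.pkl","rb"))
for n,q,z in(("w4",w,1),("w7",p,1)):
    c=proj(q,(.4905,-.072,.006));print(n,"proj R",c, "F",proj(q,(.4924,.0363,.006)))
E
python3 -m crank '[6.5,0.15,0.2,3.5,0, 6.5,0,0,3.5,0, 6,0,0,3.5,0, 6,0,0,1.5,0, 6,0,0,1,0, 6,0,0,0,0, 6,0,0,0,0, 6,0,0,0,0]' 60
```

```text
[0.4913903  0.03778175] [[0.4534, -0.0089], [0.4581, 0.0885], [0.5302, 0.0838], [0.5238, -0.0123]]
[ 0.4875289  -0.07151785] [[0.4861, -0.1164], [0.4863, -0.0265], [0.4437, -0.0689], [0.534, -0.0744]]
w4 proj R [307.95447107 234.00295514] F [203.24217771 232.26171815]
w7 proj R [178.79943703 168.32730491] F [325.91512978 170.51688334]
time_s: 34.03
position: [0.4249, 0.3343, 0.1402]
tool_rot: [[-1.0, 0.001, 0.001], [0.001, 1.0, 0.001], [-0.001, 0.001, -1.0]]
ft_force: [-0.1, 0.2, 0.2]
grip_width: 0.0602
gripper_force: 0.0
```

```bash
python3 -m crank '[6,0.1,0,0.2,0, 6,0,0,0,0, 3,0,0,0,0, 3,0,0,0,0, 3,0,0,0,0, 3,0,0,0,0, 3,0,0,0,0, 3,0,0,0,0]' 60
python3 -m crank '[3,0,0,-1,0, 3,0,0,-2,0, 3,0,0,-2,0, 3,0,0,-1,0, 3,0,0,0,0, 3,-0.4,-1.5,0,0, 3,-0.7,-3,0,0, 3,-0.7,-3.5,0,0]'
python3 -m crank '[3,-0.8,-3.5,0,0, 3,-0.8,-3.5,0,0, 3,-0.8,-3.5,0,0, 3,-0.8,-3.5,0,0, 3,-0.8,-3.5,0,0, 3,-0.7,-2.7,0,0, 3,-0.3,-1.5,0,0, 3,0,0,0,0.058]'
python3 -m crank '[3,0,0,0,0, 3,0,0,0,0, 3,0,0,0,0, 3,0,0,2,0, 3,0,0,1.5,0, 3,0,0,0,0, 3,0,0,0,0, 3,0,0,0,0]'
```

```text
time_s: 34.7
position: [0.4235, 0.3348, 0.1376]
tool_rot: [[-1.0, -0.0, 0.001], [-0.0, 1.0, 0.0], [-0.001, 0.0, -1.0]]
ft_force: [-0.3, -1.5, 6.0]
grip_width: 0.0325
gripper_force: 59.4
time_s: 35.37
position: [0.4405, 0.2547, 0.1955]
tool_rot: [[-1.0, -0.003, -0.003], [-0.003, 1.0, -0.0], [0.003, -0.0, -1.0]]
ft_force: [0.6, -0.0, -4.2]
grip_width: 0.0325
gripper_force: 60.6
time_s: 36.03
position: [0.4915, 0.0349, 0.1955]
tool_rot: [[-0.998, 0.061, -0.002], [0.061, 0.998, -0.0], [0.002, -0.0, -1.0]]
ft_force: [-0.9, 0.2, -4.2]
grip_width: 0.0326
gripper_force: 60.8
time_s: 36.7
position: [0.4917, 0.0381, 0.1629]
tool_rot: [[-0.998, 0.057, 0.001], [0.057, 0.998, -0.0], [-0.001, -0.0, -1.0]]
ft_force: [-0.4, -0.1, -3.5]
grip_width: 0.0322
gripper_force: 60.7
```

```bash
python3 -m crank '[3,0,-0.1,1,0, 3,0,0,0.7,0, 3,0,0,0.3,0, 3,0,0,0.2,0, 3,0,0,0.1,0, 3,0,0,0,0, 3,0,0,0,0, 3,0,0,0,0]'
python3 -m crank '[3,0,0,0.1,0, 3,0,0,0.05,0, 3,0,0,0,0, 3,0,0,0,0, 3,0,0,0,0, 3,0,0,0,0, 3,0,0,0,0, 3,0,0,0,0]'
```

```text
time_s: 37.37
position: [0.4914, 0.0368, 0.1394]
tool_rot: [[-0.998, 0.058, 0.001], [0.058, 0.998, -0.0], [-0.001, -0.0, -1.0]]
ft_force: [-0.3, 0.0, -3.8]
grip_width: 0.0323
gripper_force: 61.0
time_s: 38.03
position: [0.4913, 0.0368, 0.1377]
tool_rot: [[-0.998, 0.058, 0.0], [0.058, 0.998, -0.0], [-0.0, -0.0, -1.0]]
ft_force: [0.7, -0.5, -2.5]
grip_width: 0.0324
gripper_force: 61.2
```

```bash
python3 -m crank '[3,0,0,0.1,0, 3,0,0,0,0, 3,0,0,0,0, 4,0,0,0,0, 7,0,0,0,0, 7,0,0,0,0, 7,0,0,0,0, 7,0,0,-1,0]'
python3 -m crank '[7,0,0,-3,0, 7,0,0,-3,0, 7,0,0,-3,-0.058, 7,-0.5,3.7,0,0, 7,-0.5,3.7,0,0, 7,-0.5,3.7,0,0, 7,-0.5,3.7,0,0, 7,-0.5,3.7,0,0]'
python3 -m crank '[7,-0.5,3.7,0,0, 7,-0.6,3.7,0,0, 7,-0.6,3.7,0,0, 6.5,0,0,0,0, 6.5,0,0,3.5,0, 6,0,0,2,0, 6,0,0,0,0, 6,0,0,0,0]'
python3 - <<'E'
from h import *
import pickle
p=optics.get_image("wrist");pickle.dump(p,open("w11.pkl","wb"));o=env.observe();print(o["position"])
# dark cap ellipse centre
h=cv2.cvtColor(p["color"],cv2.COLOR_RGB2GRAY)
for c in((.5353,.3333),(.532,.3345)): print(proj(p,(*c,.188)),proj(p,(*c,.155)))
print(h[200:300:6,256].tolist());print(h[240,190:320:5].tolist());print(h[225,190:320:5].tolist())
E
```

```text
time_s: 38.7
position: [0.4905, 0.0369, 0.1454]
tool_rot: [[-0.998, 0.058, -0.003], [0.058, 0.998, 0.001], [0.003, 0.0, -1.0]]
ft_force: [0.5, -0.2, -0.1]
grip_width: 0.0701
gripper_force: 0.0
time_s: 39.37
position: [0.5161, 0.2237, 0.2366]
tool_rot: [[-1.0, -0.0, 0.0], [-0.0, 1.0, 0.0], [-0.0, 0.0, -1.0]]
ft_force: [0.1, -0.8, -0.2]
grip_width: 0.0701
gripper_force: 0.0
time_s: 40.03
position: [0.5331, 0.3326, 0.1813]
tool_rot: [[-1.0, -0.0, -0.002], [-0.0, 1.0, -0.001], [0.002, -0.001, -1.0]]
ft_force: [0.5, 0.1, 0.2]
grip_width: 0.0599
gripper_force: 0.0
[0.53369798 0.3327691  0.18277603]
[254.75839944 260.45368733] [254.71067967 232.53061105]
[257.48795898 253.61205663] [256.95538956 226.77040478]
[63, 60, 64, 59, 84, 82, 81, 80, 78, 77, 81, 81, 77, 78, 78, 98, 139]
[150, 144, 149, 147, 148, 94, 110, 77, 78, 79, 82, 81, 83, 82, 80, 81, 79, 82, 79, 78, 78, 93, 95, 91, 98, 90]
[145, 221, 221, 176, 150, 124, 127, 105, 65, 69, 130, 81, 80, 84, 83, 83, 86, 78, 56, 55, 115, 116, 117, 147, 146, 146]
```

```bash
python3 -m crank '[6,0,0.15,1.5,0, 6,0,0,0.9,0, 6,0,0,0,0, 3,0,0,0,0, 3,0,0,0,0, 3,0,0,0,0, 3,0,0,0,0, 3,0,0,0,0]' 60
python3 -m crank '[3,0,0,0,0, 3,0,0,-1,0, 3,0,0,-2,0, 3,0,0,-2,0, 3,0,0,-1,0, 3,1.3,-1.5,0,0, 3,2,-3,0,0, 3,2,-3,0,0]'
python3 -m crank '[3,2,-3,0,0, 3,2,-3,0,0, 3,2,-3,0,0, 3,1,-3,0,0, 3,0,-3.2,0,0, 3,0,-3.2,0,0, 3,0,-3.2,0,0, 3,0,-3.2,0,0]'
```

```text
time_s: 40.75
position: [0.5337, 0.3343, 0.159]
tool_rot: [[-1.0, -0.0, 0.002], [-0.0, 1.0, 0.001], [-0.002, 0.001, -1.0]]
ft_force: [0.5, -0.4, 6.2]
grip_width: 0.032
gripper_force: 59.8
time_s: 41.42
position: [0.479, 0.2588, 0.2168]
tool_rot: [[-1.0, -0.002, -0.002], [-0.002, 1.0, -0.0], [0.002, -0.0, -1.0]]
ft_force: [0.6, -0.1, -4.0]
grip_width: 0.0323
gripper_force: 60.8
time_s: 42.08
position: [0.4096, 0.01, 0.2177]
tool_rot: [[-1.0, -0.0, -0.0], [-0.0, 1.0, 0.0], [0.0, 0.0, -1.0]]
ft_force: [2.1, 0.3, -5.6]
grip_width: 0.0324
gripper_force: 60.8
```

```bash
python3 -m crank '[3,0,-3.2,0,0, 3,0,-3,0,0, 3,-0.5,-1.5,0,0, 3,-1.8,-0.5,0,0, 3,-2,0,0,0, 3,-2,0,0,0, 3,-1.1,0,0,0, 3,-0.4,0,0,0]'
python3 -m crank '[3,0,0,0,0, 3,0,0,0,0, 3,0,0,2,0, 3,0,0,1.5,0, 3,0,0,1,0, 3,0,0,0.5,0, 3,0,0,0,0, 3,0,0,0,0]'
```

```text
time_s: 42.75
position: [0.4894, -0.0707, 0.2171]
tool_rot: [[-1.0, -0.0, -0.0], [-0.0, 1.0, 0.001], [0.0, 0.001, -1.0]]
ft_force: [-0.8, 0.2, -5.4]
grip_width: 0.0324
gripper_force: 61.1
time_s: 43.42
position: [0.4881, -0.0707, 0.1681]
tool_rot: [[-1.0, -0.0, 0.0], [-0.0, 1.0, -0.0], [-0.0, -0.0, -1.0]]
ft_force: [-0.3, 0.2, -5.2]
grip_width: 0.0323
gripper_force: 61.2
```

```bash
python3 -m crank '[3,-0.1,-0.1,0.4,0, 3,0,0,0.3,0, 3,0,0,0.1,0, 3,0,0,0,0, 3,0,0,0,0, 3,0,0,0,0, 3,0,0,0,0, 3,0,0,0,0]'
python3 -m crank '[3,0,0,0.1,0, 3,0,0,0.05,0, 3,0,0,0,0, 3,0,0,0,0, 3,0,0,0,0, 3,0,0,0,0, 3,0,0,0,0, 3,0,0,0,0]'
```

```text
time_s: 44.08
position: [0.4893, -0.0717, 0.1597]
tool_rot: [[-1.0, -0.0, 0.0], [-0.0, 1.0, -0.0], [-0.0, -0.0, -1.0]]
ft_force: [-0.1, 0.2, -6.1]
grip_width: 0.0323
gripper_force: 61.2
time_s: 44.75
position: [0.4897, -0.0718, 0.159]
tool_rot: [[-1.0, -0.0, 0.002], [-0.0, 1.0, -0.001], [-0.002, -0.001, -1.0]]
ft_force: [-1.8, 0.4, 6.3]
grip_width: 0.0326
gripper_force: 62.2
```

```bash
python3 -m crank '[4,0,0,0,0, 7,0,0,0,0, 7,0,0,0,0, 7,0,0,0,0, 7,0,0,-1,0, 7,0,0,-3,0, 7,0,0,-3,0, 7,0,0,-3,0]'
python3 -m crank '[7,0,0,-3,0, 7,2,1.5,-2,0, 7,2,1.5,0,0, 7,2,1.5,0,0, 7,1,0.5,0,0, 7,0,0,0,0, 7,0,0,0,0, 7,0,0,0,0]'
python3 - <<'E'
from h import *
import pickle
P={n:optics.get_image(n) for n in("wrist","scene","side")};pickle.dump(P,open("fin.pkl","wb"))
f=lambda n,a,b,c,d:cv2.resize(P[n]["color"][b:d,a:c],(400,300),interpolation=cv2.INTER_CUBIC)
w=P["wrist"];u=[proj(w,(.49,-.072,.05)),proj(w,(.49,.037,.05))];print(u,[r for n in("bottle_round","bottle_flat") for r in spotter.look_for(w,n)[:1]])
c=np.clip(np.mean(u,0).astype(int),[130,98],[381,285])
im=np.vstack([np.hstack([f("wrist",c[0]-130,c[1]-98,c[0]+130,c[1]+97),f("scene",235,95,335,170)]),np.hstack([f("side",265,165,385,285-30),f("side",210,140,310,215)])])
cv2.imwrite("pics/fin.png",im[...,::-1]);print(c,env.observe()["position"])
E
```

```text
time_s: 45.42
position: [0.489, -0.0716, 0.2593]
tool_rot: [[-1.0, -0.0, -0.001], [-0.0, 1.0, 0.0], [0.001, 0.0, -1.0]]
ft_force: [1.1, -0.4, 0.1]
grip_width: 0.07
gripper_force: 0.0
time_s: 46.08
position: [0.4201, -0.0223, 0.3079]
tool_rot: [[-1.0, 0.0, -0.0], [0.0, 1.0, -0.0], [0.0, -0.0, -1.0]]
ft_force: [0.3, -0.3, 0.2]
grip_width: 0.07
gripper_force: 0.0
[array([214.37859119, 213.518545  ]), array([301.04325025, 213.51055696])] [{'at': [0.4066, 0.5982], 'score': 0.78}, {'at': [0.5986, 0.5779], 'score': 0.95}]
[257 213] [ 0.41969008 -0.02204746  0.30783002]
```

View pics/fin.png

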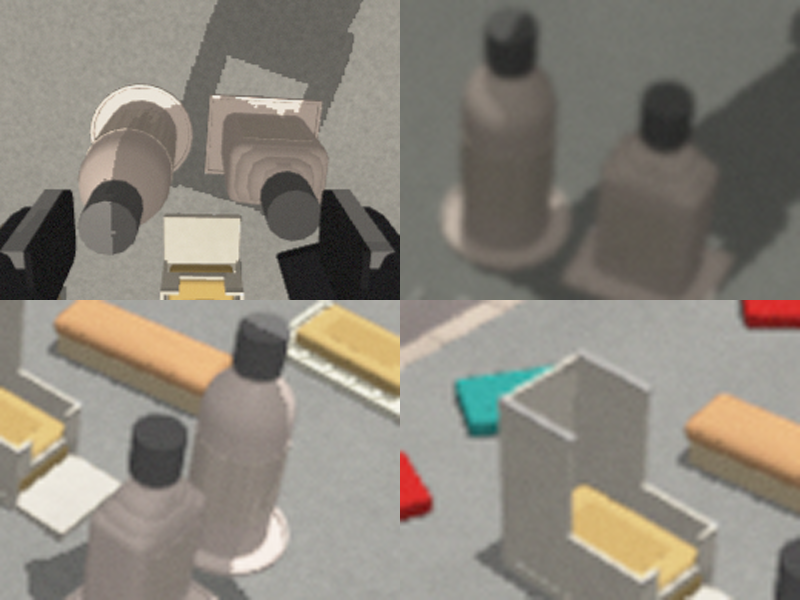

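The final view shows both bottles upright in their saucers, the bar in the dish and two flat bars in the dispenser. I check the flat bottle's outline against the predicted pose.

Run:
```python
from h import *
import pickle
P=pickle.load(open("fin.pkl","rb"));w=P["wrist"]
cr=lambda X:((proj(w,X)-[127,115])*400/260).round(1)
a=np.radians(-3)
for z in(.003,.108):
  print("F",z,[cr((.4914+np.cos(a)*i-np.sin(a)*j,.0369+np.sin(a)*i+np.cos(a)*j,z)).tolist() for i,j in((-.023,-.036),(-.023,.036),(.023,.036),(.023,-.036))])
print("sauF",[cr((.4919+np.cos(a)*i-np.sin(a)*j,.037+np.sin(a)*i+np.cos(a)*j,.006)).tolist() for i,j in((-.037,-.05),(-.037,.05),(.037,-.05))])
print("R base",[cr((.489+i,-.0718+j,.003)).tolist() for i,j in((-.032,0),(0,-.032),(0,.032))],"sauR",[cr((.489+i,-.0718+j,.006)).tolist() for i,j in((-.046,0),(0,-.046),(0,.046))])
print("capF",cr((.4914,.0369,.168)),"capR",cr((.489,-.0718,.188)))
# front base edges along columns: strong vertical gradients
g=cv2.GaussianBlur(cv2.cvtColor(w["color"],cv2.COLOR_RGB2GRAY).astype(np.float32),(0,0),.8)
for u in(240,255,270,285,300):
    c=int(u*.65+127);s=cv2.Sobel(g,cv2.CV_32F,0,1)[170:205,c];k=np.argsort(-np.abs(s))[:6];print("col",u,[(round((170+i-115)/.65),int(s[i])) for i in sorted(k)])
for r in(125,135,150,165):
    y=int(r*.65+115);s=cv2.Sobel(g,cv2.CV_32F,1,0)[y,255:345];k=np.argsort(-np.abs(s))[:9];print("row",r,[(round((255+i-127)/.65),int(s[i])) for i in sorted(k)])
```

```text
F 0.003 [[222.6, 109.7], [302.9, 113.8], [297.5, 162.2], [219.3, 158.3]]
F 0.108 [[230.2, 146.4], [332.9, 151.5], [325.2, 211.8], [225.8, 207.1]]
sauF [[208.1, 94.9], [321.1, 100.7], [203.4, 173.6]]
R base [[139.6, 99.3], [105.2, 133.8], [176.0, 133.8]] sauR [[138.8, 84.5], [89.1, 134.8], [191.4, 134.8]]
capF [294.1 217.3] capR [106.3 229.3]
col 240 [(95, 182), (97, 162), (100, -131), (111, -101), (112, -132), (114, -84)]
col 255 [(97, 268), (98, 191), (105, -122), (106, -110), (112, -127), (114, -121)]
col 270 [(97, 201), (98, 265), (106, -171), (108, -205), (109, -112), (114, -132)]
col 285 [(98, 193), (100, 158), (109, -134), (112, -136), (114, -171), (115, -149)]
col 300 [(98, 169), (100, 221), (108, -61), (115, -70), (117, -107), (118, -98)]
row 125 [(206, 129), (208, 142), (222, -123), (223, -125), (305, 73), (306, 102), (308, 89), (318, -66), (323, 98)]
row 135 [(206, 121), (208, 121), (209, 60), (220, -93), (222, -134), (223, -93), (314, 92), (315, 101), (317, 56)]
row 150 [(205, 128), (206, 149), (208, 65), (220, -122), (222, -122), (232, 58), (323, 63), (325, 98), (326, 67)]
row 165 [(203, 97), (205, 139), (206, 81), (220, -58), (222, -122), (223, -118), (229, 80), (231, 82), (252, -55)]
```

```bash
python3 -c "
from rig import env
print(env.close_job())"
```

```text
the job is handed in; nothing more can be done
None
```

The job is handed in at about 46 s. The soap bar lies within about 1 mm of the dish's middle and square with it. Both bottles stand upright in their own saucers; I measured the flat one about 2 mm off centre and about 1° off square, but checked the round one only by eye. The two bars left in the dispenser look flat, and I kept the arm clear of the brush.

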